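# Scan the pump controller's serial label

## Task

Book in the new pump controller: take the cordless barcode scanner, point it squarely at the middle of the label on the controller's sloping front (not the isolator's) from about 15 cm away with its beam along the label, and hold it steady there for two seconds; it reads by itself. Do not touch the controller with the scanner. Then set the scanner down upright on the middle of the rubber mat, without dropping it, let go, and leave the other things where they are.

Things in the scene. Friction and masses are not known exactly. Their poses are not given: they have to be found in the camera images.
- scanner: Cordless pistol-grip barcode scanner, grey and black, 0.29-0.45 kg, 170 mm high, standing on the flat battery foot of its handle (foot 90 along x, 62 along y, 24 mm high). Origin: centre of the foot's underside; x the way its nose points (level while it stands), y to its left, z up. Handle 36 mm wide, below the head. Centre of mass near x 10, z 98 mm.
- scanner_grip (a point): The place to grip: middle of the scanner's head above the handle, at x 5, y 0, z 145 mm of scanner, same axes. The head is a block with flat parallel sides, 50 mm wide (y -25 to 25), x -45 to 60, z 118 to 170 mm; before it a rubber bezel 56 mm wide, x 56 to 78, z 115 to 173 mm.
- scanner_lens (a point): Centre of the scanner's front window, at x = 79 mm, y = 0, z = 144 mm of scanner, same axes: the beam leaves along +x and is a line spread along y.
- controller: Pump controller, grey sloping-front box, 220 wide (y), 180 deep (x), 170 mm high, fixed. Origin: centre of its underside; front faces its own -x. Lowest 45 mm of the front upright, then it slopes back to the top; the slope's normal points 37 degrees above level, a square aim 37 below. Display on its left half (+y), label on its right half. Stands left or right of the isolator.
- controller_label: Barcode label on the controller's slope: white paper, 100 long by 50 mm high, black bars across it. Origin: middle of the label; z points out of it (towards the robot and 37 degrees up), y along its length (to the robot's left), x up the slope. Its centre is about 108 mm above the bench.
- isolator: Rotary isolator, grey upright box 140 mm wide (y), 110 mm deep (x), 200 mm high (215 mm with glands) with a black turning handle on its front, which stands out 29 mm; fixed on the bench. Origin: centre of its underside; front faces its own -x. It carries a like label on its upright front, not to be scanned here.
- mat: Grey rubber bench mat, 190 mm (x) by 150 mm (y), 4 mm thick, fixed. Origin: centre of its underside.
- aerosol: Bystander: upright aerosol can, 66 mm across, 190 mm high, loose. Origin: centre of its underside.
- elbow: Bystander: copper pipe offcut with an elbow, lying on the bench, loose: 150 mm along x and 70 mm along +y at its +x end, 34 mm high. Origin: on the bench under the middle of the long leg.
- spanner: Bystander: steel spanner, 200 mm long, lying on the bench along its x, loose. Origin: on the bench near its middle.
- fittings: Bystander: open cardboard tray of brass tees, 130 (x) x 160 (y) mm, 70 mm high, fixed. Origin: centre of its underside.
There are look-alikes about, which are no part of the job. What is shaped like the scanner but purple or red is not meant.

How it is judged:
On the way:
1. scanner held still 1.5 s, lens 80 to 230 mm from the controller's label, beam axis within 20 mm of its middle both ways, square to it and beam line along it within 20 degrees (x of controller_label in the frame of scanner_lens between 0.08 and 0.23 m and y of controller_label in the frame of scanner_lens between -0.02 and 0.02 m and z of controller_label in the frame of scanner_lens between -0.02 and 0.02 m and angle between the x axis of scanner_lens and the z axis of controller_label, either way round below 0.35 rad and angle between the y axis of scanner_lens and the y axis of controller_label, either way round below 0.35 rad and linear speed of scanner below 0.03 m/s and angular speed of scanner below 0.2 rad/s), for 1.5 s.
At the end, for the whole second after the job is handed in: The scanner stands upright (within 5 degrees) and still on its foot on the rubber mat, the foot's centre within 60 mm of the mat's centre along the mat and 50 mm across it, and released (angle between scanner's own z axis and vertical below 0.08 rad and x of scanner in the frame of mat between -0.06 and 0.06 m and y of scanner in the frame of mat between -0.05 and 0.05 m and z of scanner in the frame of mat below 0.008 m and linear speed of scanner below 0.01 m/s and contact force between scanner and mat above 0.5 N); the robot touches nothing.
It fails at once if the scanner touches the controller (over 3 N) (contact force between scanner and controller above 3 N).
It fails at once if the scanner falls freely more than 15 mm above the mat (contact force between scanner and anything else below 0.05 N and z of scanner in the frame of mat above 0.019 m).
It fails at once if the aerosol, copper elbow or spanner is moved more than 30 mm (distance of any of aerosol, elbow, spanner from where it was at the start of the episode above 0.03 m).
It also fails if it takes over 45 s, if anything falls off the work surface, if the arm or the gripper's body presses on something with over 40 N, if the wrist force passes 120 N, or if a joint passes its speed limit or range.

## Robot

A 6-joint arm with a two-finger parallel gripper is mounted at the origin on the work surface. World frame = base frame: x ahead of the robot, y to its left, z up, the work surface at z = 0. Lengths are in m, angles in rad, forces in N, time in s.
With the tool pointing down it reaches from about 0.425 to 0.925 m from the base axis. Payload 12.5 kg.
Tool frame: the origin (TCP) lies midway between the tips of the shut fingers; the grasp point (between the pads) lies 19 mm behind it; z points along the fingers, y is the line along which they close (so a half turn about z gives the same grasp; the last joint's range is limited). The gripper opens to 85 mm and grips with 20 to 120 N. Pads are 22 mm wide; open, the fingers measure 114 mm over their backs; the gripper's body (76 mm by 85 mm) begins 54 mm behind the grasp point. The pads swing forward as they close: fully open they stand 13 mm farther back than shut.
Start: joints at [-1.447, 0.491, 1.559, -0, 1.092, -0.106], TCP at [0.142, -0.609, 0.199] pointing down, gripper open.
Joint ranges: [-3.1, 3.1], [-0.84, 2.19], [0.05, 2.79], [-1.13, 4.28], [0.06, 2.93], [-2.69, 2.69]. Speed limits (rad/s): [2.22, 2.22, 2.79, 3.14, 3.14, 3.14].

## Interface

Orientations are given as a rotation vector (axis times angle).
In Python, from station import observe, grab_frame, ticket gives the robot as it stands. The module is installed in compiled form; this text tells all that it offers.
- The arm moves only by the shell command python3 -m handwheel 'ROWS'. ROWS is text: rows parted by semicolons, each of 5 numbers parted by spaces: the shift along the tool's x, y, z in units of 25 mm (1.0 is 25 mm), then the turn about the tool's z in degrees, then the gripper's target within -1 to 1 (shut at 1, half-way at 0, fully open at -1). A call has 1 to 5 rows; each row is the pose to reach, as a shift and turn from the pose commanded when the call began, along the tool's axes at that moment; what a row does not reach only later rows make up. A row lasts 1/10 s, in which the tool goes at most 50 mm and 8.59 degrees, less where a joint would pass 70% of its speed; a pose out of reach is approached as far as the arm can. A call with a gripper value outside its range is refused whole. The fingers move at their own pace and stop on an object; the grip force is fixed at half the most. Time passes only in rows, so rows that repeat a pose let the fingers close. It gives the time, the measured TCP pose, the force, the opening and the grip force at its end, in the units of the state.
- observe(): the state, without advancing time (a new reading comes with each control period).
- grab_frame(name): name is "scene" or "side" or "wrist"; returns a dict with "image" (480x640x3 uint8, red, green, blue), "range_z" (480x640 float32, m along the optical axis (not along the pixel's ray), 0 where there is no reading), "fx", "fy", "cx", "cy" (pixels), "view" (4x4, takes a point from world to camera coordinates); the wrist camera has in their place "T_tool_cam" (4x4, takes a point from camera to tool coordinates, whose origin is the TCP and whose axes are the flange's). Camera axes: x right, y down, z forward; pixel columns grow to the right and rows downward; lengths in m; the calibration is good to about 2 mm. A picture is of the moment at which its call begins: read the wrist's pose just before it.
- ticket.hand_in(): hands the job in; it is judged then, once.
The state is a dict: "time": time; "joint_positions": joint angles; "dq": joint speeds; "tau": joint torques, N m; "eef_pos": TCP position; "orientation": TCP orientation; "wrist_force": force on the tool from outside, world axes, zero at the start; "wrist_torque": the same for the moment, N m; "finger_gap": finger opening in m; "grasp_force": force on a finger pad.
Only numpy, scipy, OpenCV 4.12 (cv2) and the standard library are available. Lean on these libraries where they do the work, as an engineer would, in place of code of your own. Each camera call takes 0.05 s, during which the arm holds its last target. There are 200 camera calls.

## Working session

There is one attempt and no reset: what is moved stays moved. The work goes in short steps, Python scripts to look and compute and a shell command to move; the robot and the scene stay as the last step left them, time stands still between calls to the robot, and variables do not carry over. Pictures are saved under pics/ and viewed, at most 10 in all, crops included, and the job is handed in when it is done.

```bash
mkdir -p pics; ls; python3 - <<'E'
from station import observe, grab_frame
import cv2,numpy as np
s=observe();print(s)
for n in("scene","side"):
    f=grab_frame(n);np.savez(n+".npz",**f);cv2.imwrite(f"pics/{n}0.png",f["image"][:,:,::-1])
    V=np.array(f["view"]);print(n,f["fx"],f["cx"],f["cy"],-V[:3,:3].T@V[:3,3],V[2,:3])
E
```

```text
pics
{'time': 0.0, 'joint_positions': array([-1.44660191e+00,  4.91586809e-01,  1.55949398e+00,  4.69735242e-05,
        1.09168608e+00, -1.05562398e-01]), 'dq': array([ 0.00049259, -0.00010935,  0.00014533,  0.00014223,  0.00083922,
        0.00195033]), 'tau': array([ 9.01707244e-04, -6.18450952e+01, -2.61585993e+01, -9.53735275e-05,
        4.15493123e-03, -1.57080467e-05]), 'eef_pos': array([ 0.1423599 , -0.60828392,  0.1978955 ]), 'orientation': array([-3.11972265e+00, -3.59939429e-01, -4.82543237e-05]), 'wrist_force': array([ 0.78834982,  0.55334355, -0.23802697]), 'wrist_torque': array([-0.0048044 , -0.00234546,  0.01422209]), 'grasp_force': 0.0, 'finger_gap': 0.08553862346036836}
scene 450.1113884480902 325.31205700901506 238.88269402015342 [0.98835556 0.61507819 0.68130637] [-0.51121987 -0.6262062  -0.58865952]
side 454.6817404889785 319.0275943177085 241.0477469961654 [-0.04108632  0.63103428  0.69687221] [ 0.52298597 -0.6248119  -0.57973767]
```

View pics/scene0.png

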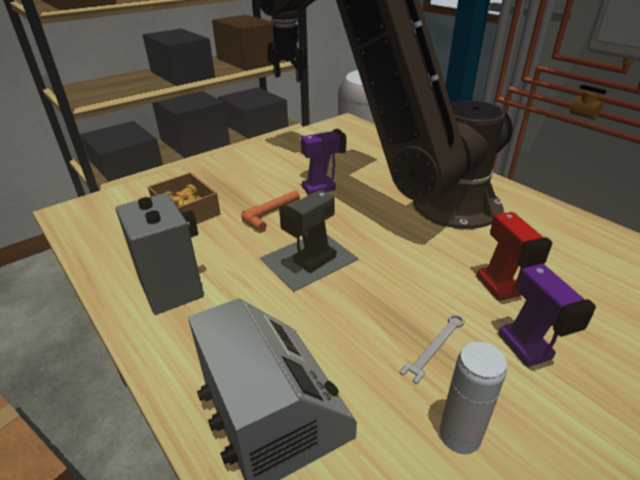

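View pics/side0.png

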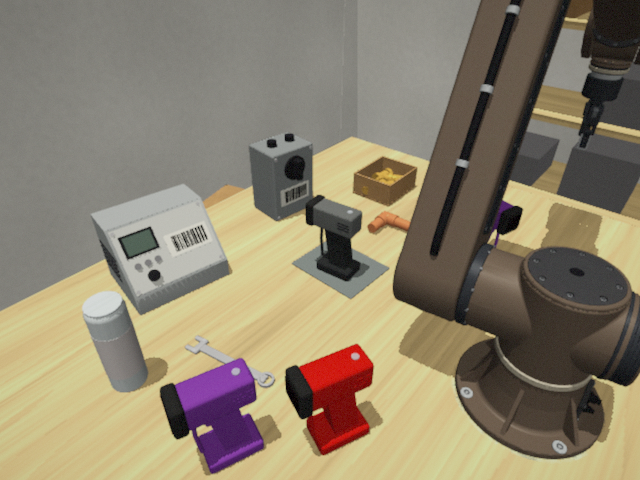

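Scene view: grey/black scanner at (308,232), standing on the mat. Look-alikes are purple (322,162), red (514,255) and purple (543,315). Side view: grey scanner (335,237), red (335,395), purple (220,410), purple (508,215). Controller label is at (190,238), isolator label at (295,193). I choose the grey one.

```bash
cat >h.py <<'E'
import numpy as np,cv2
def cloud(f,V=None):
    z=np.array(f["range_z"],float);v,u=np.mgrid[:480,:640]
    P=np.stack([(u-f["cx"])/f["fx"]*z,(v-f["cy"])/f["fy"]*z,z],-1)
    T=np.linalg.inv(np.array(f["view"]) if V is None else V)
    W=P@T[:3,:3].T+T[:3,3]; W[z<=0]=np.nan; return W
E
python3 - <<'E'
from h import *
np.set_printoptions(precision=4,suppress=True)
def box(W,m,name):
    p=W[m];r=cv2.minAreaRect(p[:,:2].astype(np.float32)*1000);print(name,len(p),"rect",np.round(r[0],1),np.round(r[1],1),round(r[2],1),"mean",p.mean(0))
for n in("scene","side"):
    f=np.load(n+".npz");W=cloud(f);I=f["image"].astype(int);v,u=np.mgrid[:480,:640]
    reg=(lambda a,b,c,d:(u>=a)&(u<c)&(v>=b)&(v<d))
    R=reg(255,185,360,290) if n=="scene" else reg(290,190,390,295)
    grey=(I.max(2)-I.min(2)<25)
    box(W,R&grey&(np.abs(W[...,2]-.004)<.006),n+" mat")
    box(W,R&grey&(W[...,2]>.166)&(W[...,2]<.185),n+" top")
    box(W,R&grey&(W[...,2]>.02)&(W[...,2]<.032),n+" foot")
    if n=="side":
        g=I.mean(2);L=(reg(165,218,218,262)&(I.min(2)>195)).astype(np.uint8)
        L=cv2.morphologyEx(L,cv2.MORPH_CLOSE,np.ones((9,9)))
        k,lab,st,c=cv2.connectedComponentsWithStats(L);i=1+st[1:,4].argmax();m=lab==i;print(st[i],c[i])
        p=W[m];p=p[~np.isnan(p).any(1)];q=p.mean(0);U,S,Vt=np.linalg.svd(p-q);nn=Vt[2]*np.sign(Vt[2][2]);print("label",q,"n",nn,"long",Vt[0],np.degrees(np.arcsin(nn[2])))
        e=(p-q)@Vt.T;print(np.ptp(e,axis=0))
        rr=cv2.minAreaRect((e[:,:2]*1000).astype(np.float32));print(rr, q+Vt[0]*rr[0][0]/1e3+Vt[1]*rr[0][1]/1e3)
    C=f["image"][180:300,160:400,::-1];cv2.imwrite(f"pics/crop_{n}.png",cv2.resize(C,None,fx=3,fy=3,interpolation=2))
E
```

```text
scene mat 1963 rect [ 390.3 -138.5] [459.1 228.1] 36.6 mean [ 0.4964 -0.0644  0.0039]
scene top 773 rect [491.4 -52.2] [121.6  54.8] 5.0 mean [ 0.4975 -0.0487  0.1731]
scene foot 415 rect [475.4 -56.1] [93.4 63.6] 5.5 mean [ 0.4854 -0.0438  0.0265]
side mat 1826 rect [ 583.6 -112.3] [197.2 434.6] 68.4 mean [ 0.4683 -0.0601  0.0026]
side top 726 rect [489.1 -51.4] [124.5  51.8] 4.9 mean [ 0.4867 -0.0494  0.172 ]
side foot 483 rect [ 584.6 -116.1] [ 96.6 358.8] 61.6 mean [ 0.5094 -0.071   0.0258]
[165 221  47  35 312] [185.1635 239.5256]
label [0.7228 0.185  0.1083] n [-0.7886  0.1384  0.5992] long [-0.1802 -0.9836 -0.01  ] 36.81077088794781
[0.0986 0.0481 0.0117]
((6.653350830078125, 0.7832756042480469), (98.69939422607422, 47.620975494384766), 0.3091098368167877) [0.722  0.1784 0.1089]
```

View pics/crop_side.png

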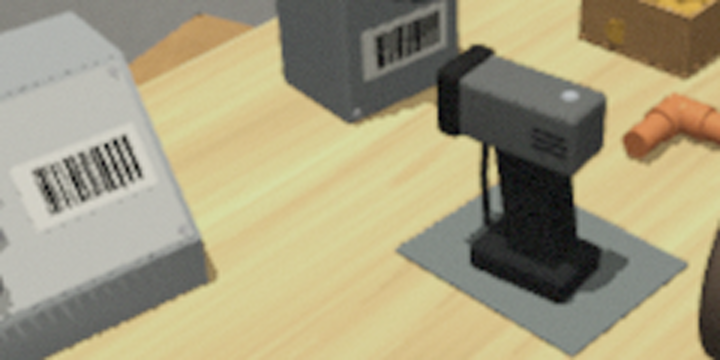

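Side-view crop: the grey scanner stands on the mat with its bezel towards the controller; visible mat corners are near (293,263), (389,268) and (351,298) of the full picture. The label plane is measured at 36.8° and 0.108 m height, which agrees with the description. Now I'll find the mat centre and go above the scanner.

```bash
python3 - <<'E'
from h import *
f=np.load("side.npz");T=np.linalg.inv(f["view"])
P=[]
for u,v in((292.7,262.7),(388.7,268.3),(351,298.3)):
    d=T[:3,:3]@[(u-f["cx"])/f["fx"],(v-f["cy"])/f["fy"],1];o=T[:3,3];P.append((o+d*(.004-o[2])/d[2])[:2])
P=np.array(P);print(P,"centre",P[:2].mean(0),np.linalg.norm(P[0]-P[2]),np.linalg.norm(P[1]-P[2]))
E
python3 -m handwheel '0 0 -2 0 -1;0 0 -4 0 -1;1.4 -1.4 -4 0 -1;2.8 -2.8 -4 0 -1;4.2 -4.2 -4 0 -1'
python3 -m handwheel '1.4 -1.4 0 0 -1;2.8 -2.8 0 0 -1;4.2 -4.2 0 0 -1;5.6 -5.6 0 0 -1;7 -7 0 0 -1'
python3 -m handwheel '1.4 -1.4 0 0 -1;2.8 -2.8 0 0 -1;4.2 -4.2 0 0 -1;5.6 -5.6 0 0 -1;7 -7.2 0 8.2 -1'
python3 -m handwheel '0 0 0 0 -1;0 0 0 0 -1;0 0 0 0 -1'
python3 - <<'E'
from station import observe,grab_frame
from h import *
from scipy.spatial.transform import Rotation as R
np.set_printoptions(precision=4,suppress=True)
s=observe();f=grab_frame("wrist")
T=np.eye(4);T[:3,:3]=R.from_rotvec(s["orientation"]).as_matrix();T[:3,3]=s["eef_pos"]
W=cloud(f,np.linalg.inv(T@np.array(f["T_tool_cam"])))
print(s["time"],s["eef_pos"],T[:3,:3],s["joint_positions"])
Z=W[...,2]
for a,b in((.162,.185),(.018,.034)):
    m=(Z>a)&(Z<b)&(np.hypot(W[...,0]-.48,W[...,1]+.05)<.12)
    p=W[m];print(len(p))
    if len(p)>10:
        r=cv2.minAreaRect(p[:,:2].astype(np.float32)*1000);print(r,p.mean(0))
cv2.imwrite("pics/w1.png",f["image"][:,:,::-1])
E
```

```text
[[ 0.57435911 -0.00341161]
 [ 0.38152918 -0.13740609]
 [ 0.38755513  0.00717064]] centre [ 0.47794414 -0.07040885] 0.18710346876185333 0.14470226359636126
time: 0.6
eef_pos: [0.2211, -0.4808, 0.2983]
orientation: [-3.121, -0.359, -0.0]
wrist_force: [0.5, -0.7, 0.3]
finger_gap: 0.0856
grasp_force: 0.0
time: 1.1
eef_pos: [0.3518, -0.2703, 0.2985]
orientation: [3.121, 0.36, 0.0]
wrist_force: [1.3, -1.0, 0.5]
finger_gap: 0.0858
grasp_force: 0.0
time: 1.6
eef_pos: [0.4775, -0.0628, 0.2984]
orientation: [3.137, 0.161, -0.0]
wrist_force: [0.1, -0.8, 0.1]
finger_gap: 0.0856
grasp_force: 0.0
time: 1.9
eef_pos: [0.4763, -0.0656, 0.2983]
orientation: [3.137, 0.163, -0.001]
wrist_force: [0.3, -0.2, 0.1]
finger_gap: 0.0853
grasp_force: 0.0
1.9 [ 0.4763 -0.0656  0.2983] [[ 0.9946  0.1035 -0.0005]
 [ 0.1035 -0.9946 -0.0002]
 [-0.0006  0.0001 -1.    ]] [-0.2741  0.1851  1.7512 -0.0003  1.2058  1.1931]
7964
((491.0941467285156, -56.19443893432617), (122.05337524414062, 55.42466735839844), 6.070916652679443) [ 0.4956 -0.0557  0.1744]
0
```

View pics/w1.png

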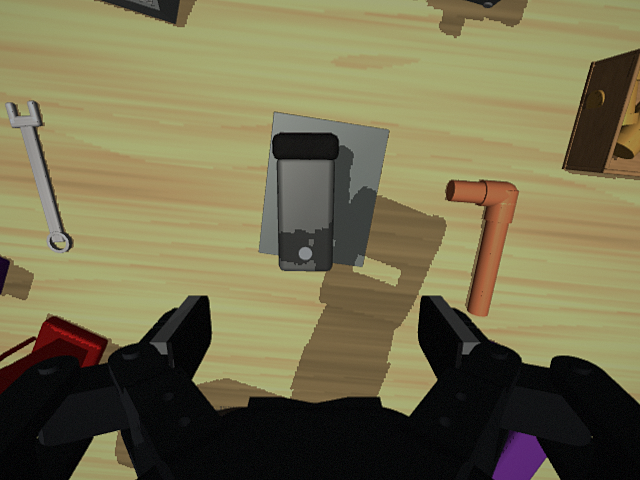

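Wrist view: the grey scanner is at (306,205), bezel up at (306,146), on the mat (270–388, 112–265); the spanner (40,180) and elbow (485,240) are clear. Its yaw is 6° and the tool is aligned with it. Now I'll descend and grip.

```bash

python3 -m handwheel '0.17 -0.32 1.5 0 -1;0.17 -0.32 3 0 -1;0.17 -0.32 4.5 0 -1;0.17 -0.32 6 0 -1;0.17 -0.32 6.7 0 -1'
python3 -m handwheel '0 0 0 0 1;0 0 0 0 1;0 0 0 0 1;0 0 0 0 1;0 0 0 0 1'
python3 -m handwheel '0 0 0 0 1;0 0 0 0 1;0 0 0 0 1'
```

```text
time: 2.45
eef_pos: [0.4786, -0.0576, 0.1285]
orientation: [-3.137, -0.159, 0.005]
wrist_force: [-0.0, 0.2, 0.3]
finger_gap: 0.0856
grasp_force: 0.0
time: 2.95
eef_pos: [0.4808, -0.057, 0.1327]
orientation: [3.136, 0.161, 0.004]
wrist_force: [-2.5, 0.0, 6.9]
finger_gap: 0.048
grasp_force: 62.5
time: 3.25
eef_pos: [0.4807, -0.057, 0.1326]
orientation: [3.136, 0.161, 0.004]
wrist_force: [-1.6, -1.0, 7.1]
finger_gap: 0.0479
grasp_force: 62.5
```

```bash

python3 -m handwheel '0.3 0 0 0 1;0.6 0 0 0 1;0.85 0 0 0 1;1.1 0 -0.02 0 1;1.1 0 -0.02 0 1'
python3 -m handwheel '0.25 0 0 0 1;0.5 0 0 0 1;0.75 0 0 0 1;1 0 0 0 1;1 0 0 0 1'
python3 - <<'E'
from station import grab_frame
import cv2
f=grab_frame("side");cv2.imwrite("pics/s2.png",cv2.resize(f["image"][150:330,230:470,::-1],None,fx=2.5,fy=2.5))
E
```

```text
time: 3.75
eef_pos: [0.5095, -0.0545, 0.1351]
orientation: [3.135, 0.162, 0.009]
wrist_force: [-4.9, -1.3, 30.0]
finger_gap: 0.0479
grasp_force: 68.1
time: 4.25
eef_pos: [0.5339, -0.0518, 0.1342]
orientation: [3.136, 0.162, 0.007]
wrist_force: [-2.0, -1.8, 17.4]
finger_gap: 0.0481
grasp_force: 68.7
```

View pics/s2.png

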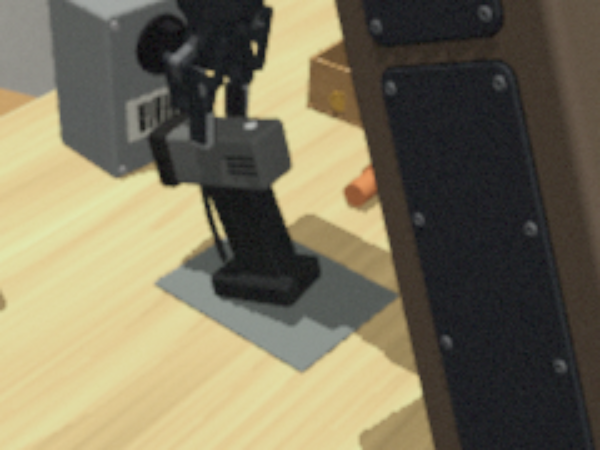

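The picture shows it working: the head at (220,155) leans nose-down about the foot's front edge, while the foot (265,278) holds on the mat. I'll continue.

```bash

python3 -m handwheel '0.3 0 0 0 1;0.6 0 0.05 0 1;0.9 0 0.1 0 1;1.1 0 0.15 0 1;1.1 0 0.15 0 1'
python3 -m handwheel '0.25 0 0.07 0 1;0.5 0 0.16 0 1;0.75 0 0.25 0 1;0.75 0 0.25 0 1;0.75 0 0.25 0 1'
cat >>h.py <<'E'
def head(guess):
    from station import grab_frame
    out={}
    for n in("scene","side"):
        f=grab_frame(n);np.savez(n+".npz",**f);W=cloud(f);I=f["image"].astype(int)
        m=(np.linalg.norm(W-guess,axis=-1)<.14)&(I.max(2)-I.min(2)<30)&(W[...,2]>.02)
        out[n]=(f,W,m)
    return out
E
python3 - <<'E'
from h import *
from station import observe
print(observe()["eef_pos"])
o=head(observe()["eef_pos"]);ims=[]
for n in o:
    f,W,m=o[n];V=f["view"];q=V@np.r_[observe()["eef_pos"],1];u,v=f["fx"]*q[0]/q[2]+f["cx"],f["fy"]*q[1]/q[2]+f["cy"]
    print(n,u,v);a,b=int(max(u-80,0)),int(max(v-90,0));ims.append(cv2.resize(f["image"][b:b+180,a:a+160,::-1],(400,450)))
    print(a,b)
cv2.imwrite("pics/s3.png",np.hstack(ims))
E
```

```text
time: 4.8
eef_pos: [0.5612, -0.0488, 0.1299]
orientation: [3.136, 0.162, 0.006]
wrist_force: [-0.7, 0.2, 11.5]
finger_gap: 0.0478
grasp_force: 66.9
time: 5.3
eef_pos: [0.5802, -0.0469, 0.1241]
orientation: [3.136, 0.161, 0.009]
wrist_force: [2.9, -0.4, 11.3]
finger_gap: 0.0482
grasp_force: 65.8
[ 0.58024294 -0.04690092  0.12414083]
scene 276.8390972107281 237.6308582155716
196 147
side 301.7585565733516 213.25445904063406
221 123
```

View pics/s3.png

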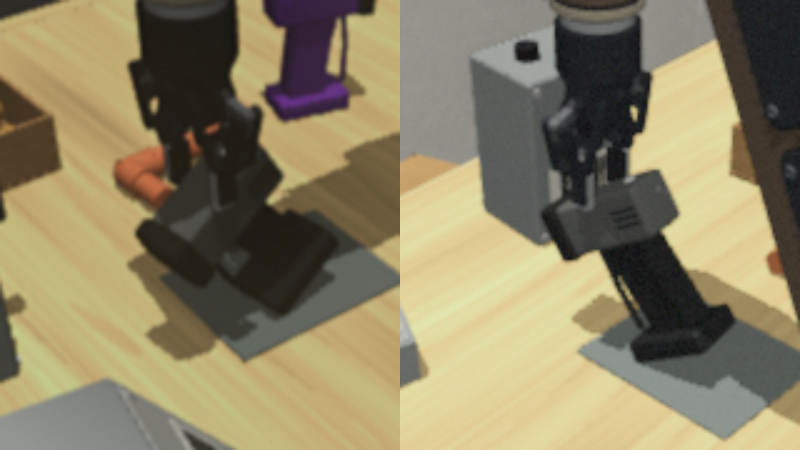

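Scene crop (left) and side crop (right): the scanner leans about 35–40° nose-down, held by the head, clear of the elbow. I'll lift it and carry it to a spot slightly short of the aiming pose, then measure the pitch and lens.

```bash

python3 -m handwheel '0 0 -0.6 0 1;0 0 -1.5 0 1;0 0 -2.5 0 1;0 0 -3.5 0 1;0 0 -4.2 0 1'
python3 -m handwheel '-0.3 -0.8 0 0 1;-0.6 -2 0 0 1;-0.9 -3.4 0 0 1;-1.3 -4.6 0 0 1;-1.3 -5.6 0 0 1'
python3 -m handwheel '0 -1 0 0 1;0 -2.2 0 4 1;0 -3.4 0 8 1;0 -4.4 0 12 1;0 -4.7 0 16 1'
python3 -m handwheel '0 0 0 0 1;0 0 0 0 1;0 0 0 0 1'
python3 - <<'E'
from h import *
from station import observe
from scipy.spatial.transform import Rotation as R
s=observe();p=s["eef_pos"];X=R.from_rotvec(s["orientation"]).as_matrix()[:,0];a=np.arctan2(X[1],X[0]);print(p,np.degrees(a),s["joint_positions"])
o=head(p);ims=[]
for n in o:
    f,W,m=o[n]
    d=W[m]-p;L=np.c_[d[:,0]*np.cos(a)+d[:,1]*np.sin(a),-d[:,0]*np.sin(a)+d[:,1]*np.cos(a),d[:,2]]*1000
    L=L[(abs(L[:,1])<32)];np.save("L"+n,L)
    im=np.full((300,300,3),255,np.uint8)
    for x,y,z in L: cv2.circle(im,(int(150+x),int(150-z)),0,(0,0,255) if y>18 else (255,0,0) if y<-18 else (0,0,0),-1)
    for k in range(0,300,50): im[k]//=2;im[k]+=80;im[:,k]//=2;im[:,k]+=80
    ims.append(cv2.resize(im,(400,400),interpolation=0))
cv2.imwrite("pics/prof.png",np.hstack(ims))
E
```

```text
time: 5.9
eef_pos: [0.5786, -0.0466, 0.2291]
orientation: [3.137, 0.161, 0.004]
wrist_force: [0.4, -0.2, -3.0]
finger_gap: 0.0478
grasp_force: 64.2
time: 6.4
eef_pos: [0.5296, 0.0913, 0.2266]
orientation: [-3.137, -0.162, 0.001]
wrist_force: [0.5, -0.4, -3.7]
finger_gap: 0.0475
grasp_force: 64.3
time: 6.9
eef_pos: [0.5183, 0.2088, 0.2264]
orientation: [-3.129, 0.278, 0.001]
wrist_force: [-0.4, -0.7, -2.6]
finger_gap: 0.0478
grasp_force: 64.3
time: 7.2
eef_pos: [0.5195, 0.2058, 0.2265]
orientation: [3.129, -0.275, -0.0]
wrist_force: [-0.3, 0.0, -2.1]
finger_gap: 0.0474
grasp_force: 64.3
[0.51946934 0.20579726 0.22650522] -10.052736235582604 [ 2.59078969e-01  3.68365211e-01  1.68710952e+00 -2.11854938e-04
  1.08621148e+00  2.00542734e+00]
```

View pics/prof.png

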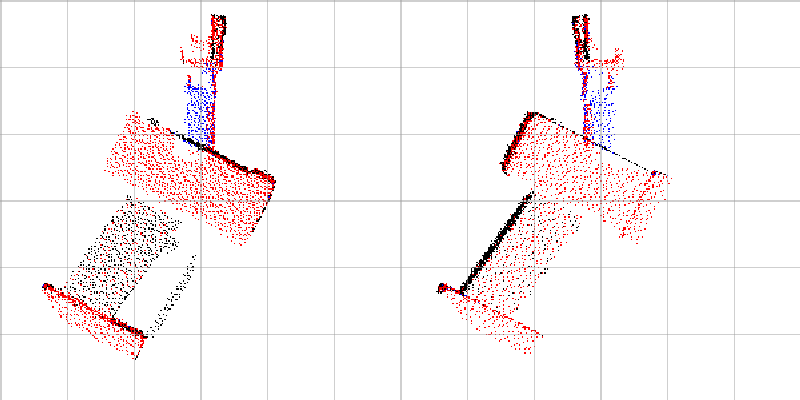

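The profile plot (150 mm = TCP at (200,200) of each half) shows the top line sloping from about (150,120) to (275,180), a pitch near 25°, so the foot slid a little. That is within the allowed 20° of 37°. I'll fit it and place the lens on that axis.

```bash
python3 - <<'E'
import numpy as np
from station import observe
p=observe()["eef_pos"];a=np.radians(-10.05)
L=np.r_[np.load("Lscene.npy"),np.load("Lside.npy")]
t0=np.radians(25.6)
for it in range(4):
    c,s=np.cos(t0),np.sin(t0)
    # scanner axes: x=(c,-s), z=(s,c)
    xs=L[:,0]*c-L[:,2]*s; zs=L[:,0]*s+L[:,2]*c
    k=abs(L[:,1])<20
    core=k&(zs>0)&(zs<60)&(xs>-60)&(xs<30)
    h,e=np.histogram(zs[core],bins=np.arange(0,60,2));zt=e[h.argmax()]+1
    m=core&(abs(zs-zt)<5);f=np.polyfit(xs[m],zs[m],1);t0-=np.arctan(f[0])
ztop=np.median(zs[m])
b=(abs(L[:,1])<30)&(zs>ztop-60)&(zs<ztop+6)
xf=np.percentile(xs[b],99); xb=np.percentile(xs[b],1)
print("pitch",np.degrees(t0),"ztop",ztop,"front",xf,"back",xb,xf-xb,"zmin",np.percentile(zs,1)-ztop)
ym=L[b,1];print("y range",np.percentile(ym,[2,98]))
x0=(xf-78+xb+45)/2; lx,lz=x0+79,ztop-26
lens=np.array([lx*c+lz*s,0,-lx*s+lz*c])/1000
ca,sa=np.cos(a),np.sin(a)
lw=p+[lens[0]*ca,lens[0]*sa,lens[2]]
beam=np.array([c*ca,c*sa,-s]);lab=np.array([.722,.1784,.1087])
print("lens",lw,"label rel lens along beam",(lab-lw)@beam,"off",(lab-lw)-((lab-lw)@beam)*beam)
goal=lab-.15*beam;d=goal-lw;print("move",d,"tool units",(d@[ca,sa,0])/.025,(d@[sa,-ca,0])/.025,-d[2]/.025)
print("grip in scanner (mm)", -x0, 170-ztop)
E
```

```text
pitch 26.944615347142868 ztop 36.144518569790556 front 45.56127554324648 back -78.21164877545176 123.77292431869824 zmin -158.86012927443198
y range [-22.41804731  28.27124869]
lens [0.56469198 0.19775754 0.21462638] label rel lens along beam 0.18908933569019024 off [-0.00866832  0.01005794 -0.02024463]
move [ 0.025643    0.00397705 -0.03795712] tool units 0.9822201230443193 -0.33563682239905 1.5182847794740184
grip in scanner (mm) 32.82518661610264 133.85548143020944
```

```bash

python3 -m handwheel '0.4 -0.15 0.5 0 1;0.8 -0.3 1 0 1;1 -0.34 1.4 0 1;1 -0.34 1.52 0 1;1 -0.34 1.52 0 1'
python3 -m handwheel '0 0 0 0 1;0 0 0 0 1;0 0 0 0 1;0 0 0 0 1;0 0 0 0 1'
python3 - <<'E'
from h import *
from station import observe
s=observe();p=s["eef_pos"];a=np.radians(-10.05);o=head(p)
L=[]
for n in o:
    f,W,m=o[n];d=W[m]-p;l=np.c_[d[:,0]*np.cos(a)+d[:,1]*np.sin(a),-d[:,0]*np.sin(a)+d[:,1]*np.cos(a),d[:,2]]*1000;L.append(l[abs(l[:,1])<32])
    if n=="side":
        im=f["image"].copy();T=np.array(f["view"])
        for w,c in((np.array([.722,.1784,.1087]),(255,0,0)),):
            q=T[:3,:3]@w+T[:3,3];cv2.circle(im,(int(f["fx"]*q[0]/q[2]+f["cx"]),int(f["fy"]*q[1]/q[2]+f["cy"])),2,c,-1)
        cv2.imwrite("pics/s4.png",cv2.resize(im[130:330,90:350,::-1],None,fx=2.5,fy=2.5))
L=np.concatenate(L);t=np.radians(26.94);c,sn=np.cos(t),np.sin(t)
xs=L[:,0]*c-L[:,2]*sn;zs=L[:,0]*sn+L[:,2]*c
m=(abs(L[:,1])<20)&(abs(zs-36)<6)&(xs>-60)&(xs<30);f=np.polyfit(xs[m],zs[m],1);print("pitch",26.94-np.degrees(np.arctan(f[0])),f[1],p)
lx,lz=-32.8+79,f[1]-26
lw=p+np.array([(lx*c+lz*sn)*np.cos(a),(lx*c+lz*sn)*np.sin(a),-lx*sn+lz*c])/1000
b=np.array([c*np.cos(a),c*np.sin(a),-sn]);d=np.array([.722,.1784,.1087])-lw;print(d@b,d-(d@b)*b)
E
```

```text
time: 7.8
eef_pos: [0.5455, 0.2102, 0.1873]
orientation: [3.129, -0.277, -0.003]
wrist_force: [1.0, 0.6, -3.3]
finger_gap: 0.0479
grasp_force: 64.3
time: 8.3
eef_pos: [0.5457, 0.2103, 0.1887]
orientation: [-3.129, 0.277, -0.001]
wrist_force: [0.5, -0.7, -3.9]
finger_gap: 0.0475
grasp_force: 64.3
pitch 26.707300893107064 36.232993734366325 [0.54572198 0.2103449  0.18872207]
0.14976152694418374 [-0.00030247 -0.00065008 -0.00036282]
```

View pics/s4.png

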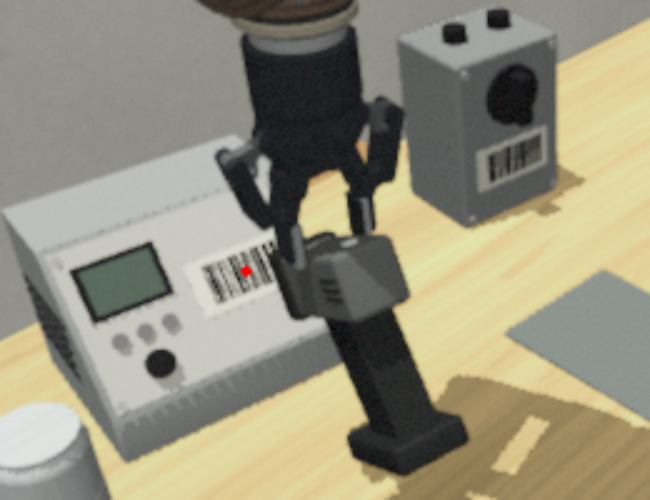

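The picture shows the scanner nose facing the controller's label. The red dot at (246,271) is my label middle, and the label's corners agree with it. I'll hold for more than two seconds.

```bash
for i in 1 2 3 4 5; do python3 -m handwheel '0 0 0 0 1;0 0 0 0 1;0 0 0 0 1;0 0 0 0 1;0 0 0 0 1' | egrep 'time|eef'; done
```

```text
time: 8.9
eef_pos: [0.5457, 0.2103, 0.1885]
time: 9.4
eef_pos: [0.5457, 0.2103, 0.1885]
time: 9.9
eef_pos: [0.5457, 0.2103, 0.1885]
time: 10.4
eef_pos: [0.5457, 0.2103, 0.1885]
time: 10.9
eef_pos: [0.5457, 0.2103, 0.1885]
```

```bash

python3 -m handwheel '-0.2 0.6 -0.3 0 1;-0.4 1.8 -0.5 0 1;-0.4 3.2 -0.5 0 1;-0.2 4.6 -0.5 0 1;0.4 5.9 -0.5 0 1'
python3 -m handwheel '0.6 1.2 0 0 1;1.4 2.5 0 0 1;2.2 3.8 0 0 1;2.9 4.8 0 0 1;3.26 5.1 0 -7 1'
python3 -m handwheel '0 0 0 0 1;0 0 0 0 1'
python3 - <<'E'
from h import *
from station import observe,grab_frame
from scipy.spatial.transform import Rotation as R
s=observe();X=R.from_rotvec(s["orientation"]).as_matrix()[:,0];print(s["time"],s["eef_pos"],np.degrees(np.arctan2(X[1],X[0])))
f=np.load("side.npz");W=cloud(f)
p=W[145:235,245:320].reshape(-1,3);p=p[(p[:,2]>.03)&(p[:,2]<.195)]
p=p[(p[:,0]>.5)&(p[:,1]<.05)]
print("isolator",np.percentile(p,[1,50,99],axis=0),cv2.minAreaRect(p[:,:2].astype(np.float32)*1000))
f=grab_frame("side");cv2.imwrite("pics/s5.png",cv2.resize(f["image"][100:320,220:480,::-1],None,fx=2.5,fy=2.5))
E
```

```text
time: 11.4
eef_pos: [0.5282, 0.0617, 0.2018]
orientation: [3.129, -0.276, 0.0]
wrist_force: [-0.6, 0.8, -3.1]
finger_gap: 0.0482
grasp_force: 64.2
time: 11.9
eef_pos: [0.5876, -0.0797, 0.2014]
orientation: [3.14, -0.088, 0.001]
wrist_force: [-1.1, 1.1, -2.7]
finger_gap: 0.0482
grasp_force: 64.3
time: 12.1
eef_pos: [0.5868, -0.0765, 0.2011]
orientation: [-3.14, 0.09, 0.001]
wrist_force: [0.6, 0.8, -2.6]
finger_gap: 0.0476
grasp_force: 64.3
12.1 [ 0.58681061 -0.07650509  0.20114445] -3.2984413648024846
isolator [[ 0.69868198 -0.24452929  0.03202467]
 [ 0.7332905  -0.13935287  0.12051053]
 [ 0.83861841 -0.11253629  0.19389652]] ((753.0638427734375, -157.26104736328125), (171.27572631835938, 88.64901733398438), 43.107208251953125)
```

View pics/s5.png

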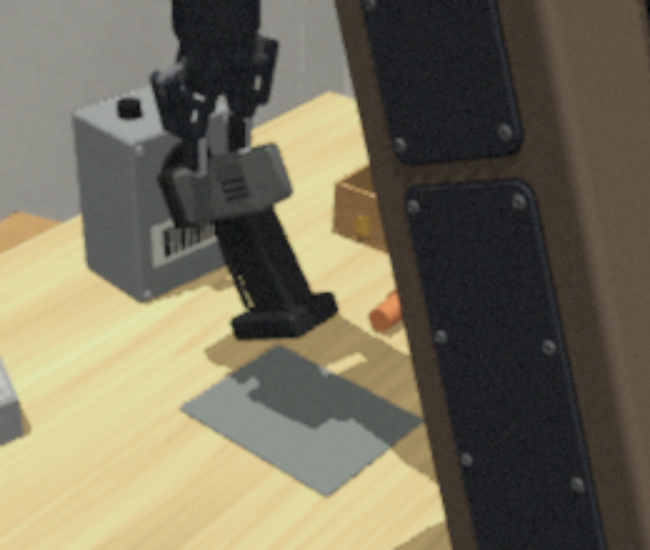

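The picture shows the scanner tilted above the free mat, whose corners are (180,407), (280,347), (420,423) and (328,494). I'll set the front edge of the foot on the mat and drag the head back to bring it upright.

```bash

python3 -m handwheel '0 0 1 0 1;0 0 2 0 1;0 0 2.6 0 1;0 0 2.9 0 1;0 0 3.05 0 1'
python3 -m handwheel '-0.2 0 -0.03 0 1;-0.4 0 -0.06 0 1;-0.6 0 -0.1 0 1;-0.8 0 -0.13 0 1;-0.8 0 -0.13 0 1'
cat > prof.py <<'E'
from h import *
from station import observe
from scipy.spatial.transform import Rotation as R
s=observe();p=s["eef_pos"];X=R.from_rotvec(s["orientation"]).as_matrix()[:,0];a=np.arctan2(X[1],X[0])
o=head(p);L=[]
for n in o:
    f,W,m=o[n];d=W[m]-p;l=np.c_[d[:,0]*np.cos(a)+d[:,1]*np.sin(a),-d[:,0]*np.sin(a)+d[:,1]*np.cos(a),d[:,2]]*1000;L.append(l[abs(l[:,1])<32])
L=np.concatenate(L);best=None
for td in np.arange(-15,50,.25):   # flat top: sharpest height histogram
    t=np.radians(td);xs=L[:,0]*np.cos(t)-L[:,2]*np.sin(t);zs=L[:,0]*np.sin(t)+L[:,2]*np.cos(t)
    k=(abs(L[:,1])<20)&(zs>10)&(zs<60)&(xs>-80)&(xs<70);h,e=np.histogram(zs[k],np.arange(10,60,2.))
    if best is None or h.max()>best[0]: best=(h.max(),td,e[h.argmax()]+1,xs,zs)
_,td,zt,xs,zs=best;b=(zs>zt-55)&(zs<zt+4);xf,xb=np.percentile(xs[b],[99,1]);t=np.radians(td)
ox,oz=(xf-78+xb+45)/2,zt-170
o3=p+np.array([(ox*np.cos(t)+oz*np.sin(t))*np.cos(a),(ox*np.cos(t)+oz*np.sin(t))*np.sin(a),-ox*np.sin(t)+oz*np.cos(t)])/1000
print("t",s["time"],"pitch",td,"len",xf-xb,"foot origin",o3,"TCP in scanner",-ox,-oz,"az",np.degrees(a))
E
python3 prof.py; python3 - <<'E'
from h import *
f=np.load("side.npz");T=np.linalg.inv(f["view"]);P=[]
for x,y in((180,407),(280,347),(420,423),(328,494)):
    d=T[:3,:3]@[(220+x/2.5-f["cx"])/f["fx"],(100+y/2.5-f["cy"])/f["fy"],1];o=T[:3,3];P.append((o+d*(.004-o[2])/d[2])[:2])
print("mat",np.round(P,4),np.mean(P,0))
E
```

```text
time: 12.65
eef_pos: [0.5893, -0.076, 0.1264]
orientation: [3.14, -0.087, 0.008]
wrist_force: [6.5, 1.8, 20.9]
finger_gap: 0.048
grasp_force: 66.9
time: 13.15
eef_pos: [0.57, -0.0752, 0.1312]
orientation: [3.139, -0.087, 0.013]
wrist_force: [5.8, 1.1, 8.0]
finger_gap: 0.0479
grasp_force: 66.5
t 13.15 pitch 22.0 len 123.61269494661592 foot origin [ 0.49244743 -0.070938    0.01909255] TCP in scanner 30.01210740395063 133.0 az -3.1582900680568713
mat [[ 0.5754 -0.002 ]
 [ 0.5643 -0.1457]
 [ 0.3809 -0.1334]
 [ 0.3886  0.005 ]] [ 0.47731046 -0.0690184 ]
```

```bash

python3 -m handwheel '-0.2 0 0.02 0 1;-0.4 0 0 0 1;-0.6 0 -0.03 0 1;-0.8 0 -0.05 0 1;-1 0 -0.07 0 1'
python3 -m handwheel '-0.2 0 0 0 1;-0.4 0 0 0 1;-0.6 0 0 0 1;-0.6 0 0 0 1'
python3 prof.py
```

```text
time: 13.75
eef_pos: [0.5456, -0.0742, 0.1333]
orientation: [3.138, -0.086, 0.016]
wrist_force: [3.5, 1.7, 12.5]
finger_gap: 0.0482
grasp_force: 71.5
time: 14.15
eef_pos: [0.5301, -0.0733, 0.1332]
orientation: [3.139, -0.087, 0.014]
wrist_force: [3.0, 0.8, 16.1]
finger_gap: 0.0478
grasp_force: 74.0
t 14.15 pitch 8.75 len 123.52689076684484 foot origin [ 0.4926875  -0.07122782  0.01052132] TCP in scanner 18.378460413763207 127.0 az -3.1594957240155783
```

```bash

python3 -m handwheel '-0.25 0 0 0 1;-0.5 0 0.03 0 1;-0.75 0 0.06 0 1;-0.95 0 0.1 0 1;-0.95 0 0.1 0 1'
python3 prof.py
```

```text
time: 14.75
eef_pos: [0.5059, -0.0719, 0.1306]
orientation: [3.139, -0.087, 0.013]
wrist_force: [-0.1, 1.4, 19.7]
finger_gap: 0.0482
grasp_force: 77.0
t 14.75 pitch 1.5 len 123.35086081039117 foot origin [ 0.49166499 -0.07110256  0.00396434] TCP in scanner 10.923460182174736 127.0 az -3.164684997618527
```

```bash

python3 -m handwheel '-0.1 0 0.05 0 1;-0.15 0 0.05 0 1;-0.15 0 0 0 1;-0.15 0 -0.08 0 1;-0.15 0 -0.08 0 1'
python3 -m handwheel '0 0 0 0 0.1;0 0 0 0 -0.4;0 0 0 0 -1;0 0 0 0 -1;0 0 0 0 -1'
python3 -m handwheel '0 0 -0.6 0 -1;0 0 -1.6 0 -1;0 0 -3 0 -1;0 0 -4.4 0 -1;0 0 -5 0 -1'
python3 - <<'E'
from h import *
from station import observe,grab_frame
from scipy.spatial.transform import Rotation as R
for n in("scene","side"):
    f=grab_frame(n);W=cloud(f);I=f["image"].astype(int)
    c=(np.hypot(W[...,0]-.5,W[...,1]+.07)<.11)
    m=c&(W[...,2]>.155)&(W[...,2]<.185);p=W[m];r=cv2.minAreaRect(p[:,:2].astype(np.float32)*1000)
    k=abs(p[:,2]-np.median(p[:,2]))<.008;A=np.linalg.lstsq(np.c_[p[k,:2],np.ones(k.sum())],p[k,2],rcond=None)[0];print(n,r,np.median(p[:,2]),"tilt deg",np.degrees(A[:2]))
cv2.imwrite("pics/s6.png",cv2.resize(f["image"][60:320,60:470,::-1],None,fx=1.9,fy=1.9))
E
```

```text
time: 15.35
eef_pos: [0.5009, -0.0716, 0.1309]
orientation: [3.14, -0.085, 0.005]
wrist_force: [-0.8, 0.7, 15.5]
finger_gap: 0.0478
grasp_force: 76.8
time: 15.85
eef_pos: [0.5, -0.0716, 0.1291]
orientation: [-3.14, 0.085, 0.001]
wrist_force: [1.1, -0.9, 0.2]
finger_gap: 0.0851
grasp_force: 0.0
time: 16.35
eef_pos: [0.5008, -0.0719, 0.2571]
orientation: [3.139, -0.085, 0.005]
wrist_force: [1.1, 0.4, 0.6]
finger_gap: 0.0853
grasp_force: 0.0
scene ((498.376220703125, -69.1500473022461), (54.706817626953125, 124.277099609375), 88.2728271484375) 0.17274219984049244 tilt deg [ 0.12213566 -4.34371764]
side ((497.0044860839844, -67.5348892211914), (58.115638732910156, 125.66007995605469), 85.85305786132812) 0.17151320936456882 tilt deg [ 1.1854557  -3.86033105]
```

View pics/s6.png

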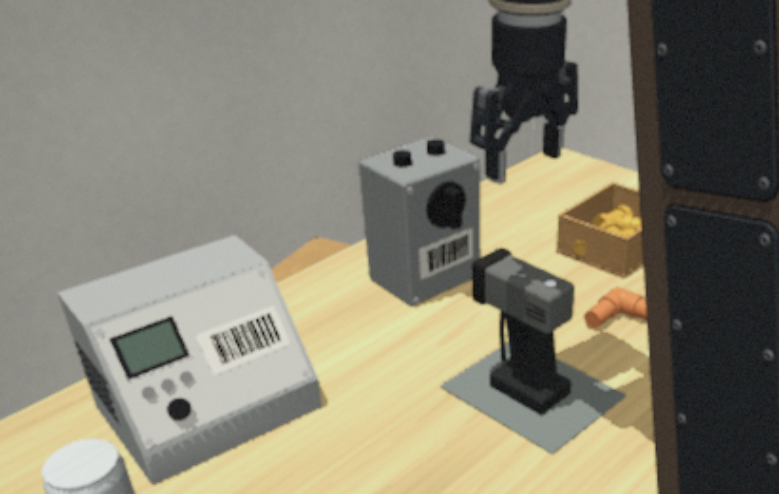

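The picture shows the scanner standing free and upright on the middle of the mat at (530,380), with the gripper clear above it and the other things in place. I'll let the arm settle and hand in.

```bash
python3 -m handwheel '0 0 0 0 -1;0 0 0 0 -1;0 0 0 0 -1;0 0 0 0 -1;0 0 0 0 -1'; python3 -c "
from station import ticket
print(ticket.hand_in())"
```

```text
time: 16.95
eef_pos: [0.5001, -0.0717, 0.2538]
orientation: [-3.14, 0.085, 0.001]
wrist_force: [-0.5, 0.1, -0.7]
finger_gap: 0.0854
grasp_force: 0.0
the job is handed in; nothing more can be done
None
```

Job handed in, with no verdict shown: I held the scanner about 15 cm from the middle of the controller's label for over 2.5 s, pitched about 27° down instead of 37° (inside the 20° tolerance), then set it upright near the middle of the mat and released it.

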